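# Mount the cordless light bar on the desk post's quick coupler

## Robot

A 7-joint arm with a two-finger parallel gripper is mounted at the origin on the work surface. World frame = base frame: x ahead of the robot, y to its left, z up, the work surface at z = 0. Lengths are in m, angles in degrees, forces in N, time in s.
With the tool pointing down it reaches from about 0.35 to 0.9 m from the base axis. Payload 19.9 kg.
Tool frame: the origin (TCP) lies midway between the tips of the shut fingers; the grasp point (between the pads) lies env.hold_point_z behind it (env.hold_point_z is the distance from the TCP to the grasp point, in m); z points along the fingers, y is the direction in which the jaws open and shut (so a half turn about z gives the same grasp; the last joint's range is limited). The gripper opens to 94 mm and grips with 3 to 60 N. Pads are 16 mm wide; open, the fingers measure 119 mm over their backs; the gripper's body (75 mm by 177 mm) begins 78 mm behind the grasp point.
Start: joints at [66.263, 23.915, -0.59, 92.452, 0.269, 63.638, -3.037], TCP at [0.228, -0.582, 0.205] pointing down, gripper open.
Joint ranges: [-161.28, 161.28], [-22.2, 115.67], [-73.04, 71.86], [3.21, 147.25], [-68.34, 248.33], [10.77, 114.83], [-161.83, 161.83]. Speed limits (degrees/s): [108.29, 108.29, 136.94, 136.94, 172.46, 172.46, 172.46].

## Interface

Orientations are given as a 3x3 rotation matrix whose columns are the frame's x, y, z axes.
In Python, from station import telemetry, optics, env gives the robot as it stands.
- The arm moves only by the tool jog_arm, never from a script. Its argument "steps" is a list of rows, each an object with "grip": the opening, from 0 (shut) to 1 (fully open); "travel": the shift along the tool's x, y, z in cm, a list of three; "twist": the turn about the tool's z in degrees. In form: [{"grip": grip, "travel": [tx, ty, tz], "twist": twist}, ...]. A call has 1 to 12 rows; each row is the pose to reach, as a shift and turn from the pose commanded when the call began, along the tool's axes at that moment; what a row does not reach only later rows make up. A row lasts 1/12 s, in which the tool goes at most 41.7 mm and 7.16 degrees, less where a joint would pass 70% of its speed; a pose out of reach is approached as far as the arm can. A call with a gripper value outside its range is refused whole. The fingers move at their own pace and stop on an object; the grip force is fixed at half the most. Time passes only in rows, so rows that repeat a pose let the fingers close. It gives the time, the measured TCP pose, the force and the opening at its end, in the units of the state.
- telemetry.get_obs(): the state, without advancing time (a new reading comes with each control period).
- optics.capture(name): name is "scene" or "top" or "wrist"; returns (picture, depth): 420x560x3 uint8, red, green, blue; 420x560 float32, m along the optical axis (not along the pixel's ray), 0 where there is no reading.
- optics.calibration(name): a dict with "K" (3x3 intrinsics, pixels), "D" ([k1, k2, p1, p2, k3] as OpenCV has them; the pictures are not rectified), "cam_to_world" (4x4, takes a point from camera to world coordinates). Camera axes: x right, y up, looking along -z (the intrinsics and any distortion apply to the point x, -y, -z); pixel columns grow to the right and rows downward; lengths in m; the calibration is good to about 2 mm. A picture is of the moment at which its call begins: read the wrist's pose just before it. calibration takes no time and is no camera call; for the wrist camera it gives the pose at the moment of the call.
- env.job_done(): hands the job in, once; it reports no verdict.
The state is a dict: "t": time; "qpos": joint angles; "joint_vel": joint speeds; "joint_torque": joint torques, N m; "position": TCP position; "tool_rot": TCP orientation; "ft_force": force on the tool from outside, world axes, zero at the start; "moment": the same for the moment, N m; "width": opening from 0.0 (shut) to 1.0 (fully open).
Only numpy, scipy, OpenCV 4.12 (cv2) and the standard library are available. Lean on these libraries where they do the work, as an engineer would, in place of code of your own. Each camera call takes 0.05 s, during which the arm holds its last target.

## Task

Mount the cordless light bar on the desk post: pull the coupler's spring sleeve down until it catches and stays down by itself, then take the light bar out of its charging base, set its square stud in the socket, feeling for the angle at which it drops in, and press it fully home so that the sleeve springs back up and locks it. Do it by feel without forcing anything, let go of the lamp, and leave the other things on the desk where they are.

Things in the scene. Friction and masses are not known exactly. Their poses are not given: they have to be found in the camera images.
- stand: The post, bolted to the desk: a 96 mm square dark steel foot plate, 10 mm thick, and a 28 mm column with an upright quick coupler on top, its mouth facing up. Origin: centre of the foot's underside; z up, x and y along the foot's sides. The brass socket in the coupler swivels stiffly (0.25 N m). Pressing the lamp on the post with more than 50 N harms them.
- coupler_mouth (a point): Centre of the socket's rim, 110 mm above the desk; axes as the post's. The socket is 32 mm wide outside and has a square hole 16.4 mm wide. It has been left turned at some odd angle, its hole's sides at least 11 degrees out of line with the post's x and y axes; this angle is not measured: find it by feel or by eye. A spring plunger's top lies in the hole 22 mm below the rim.
- sleeve_grip (a point): Centre of the coupler's knurled steel sleeve, on its axis, moving with it. The sleeve is a round barrel 38 mm in diameter that reaches 13 mm above and below this point, on a flange 48 mm in diameter and 6 mm thick. With the sleeve up this point is 16 mm below the rim. Grip the barrel from above and pull straight down. With the sleeve up, jaws inside block the hole.
- sleeve (a joint): How far the sleeve is pulled back (down), m: 0 is up, where its spring holds it; 0.0125 is its lower stop. Pulling takes up to 15 N or so; let go from beyond 0.0115 it rests on its catch at about 0.011 and stays. A stud that presses the plunger in (9 to 12 N over 6 mm) frees the catch just before it is home: the sleeve springs up and locks it. Let go, a locked stud rises 1 to 2 mm.
- lamp_grip (a point): Centre of the light bar proper: the level aluminium bar on top of the lamp, 190 mm long (x), 26 mm wide (y), 22 mm tall (z), best pinched here from above across its width. The lamp weighs about 0.18 kg and is balanced. An 18 mm neck goes straight down from the bar's middle to the flange. In the charging base this point is 122 mm above the desk.
- lamp_seat (a point): Centre of the underside of the lamp's round flange (34 mm across, 6 mm thick), 78 mm straight below the bar's centre; axes as the bar's. Fully home, the flange rests on the socket's rim, this point at the coupler mouth. Below it the stud: first 14 mm of 15 mm square, sides along the lamp's x and y, its lower edge tapered. Any of the four ways round will do.
- stud_tip (a point): Lower end of the lamp's stud, 28 mm below the flange's underside. Upwards from here: a round nose 14.2 mm across and 8 mm long with a chamfered tip, a 9.4 mm neck 6 mm long, then the square. The nose enters the socket at any angle; a square out of line by more than about 5 degrees comes to rest on the rim with the flange 12 to 14 mm above it.
- dock_well (a point): Centre of the top of the black charging base: a 90 mm square block, 44 mm high, fixed to the desk, with a round well 24 mm wide and 32 mm deep in which the lamp's stud stands loosely, the flange resting on the top. Lift the lamp straight up by 35 mm to clear it.
- punch: Two-hole paper punch, black, 100 x 120 mm, 62 mm high. Origin: centre of its underside. Not to be disturbed.
- phone: Mobile phone lying flat, 150 x 72 x 9 mm. Origin: centre of its underside. Not to be disturbed.
- clips: Carton of paper fasteners, 72 x 112 x 26 mm. Origin: centre of its underside. Not to be disturbed.
- mouse: Round grey computer mouse, 66 mm wide, 33 mm high. Origin: centre of its underside. Not to be disturbed.
Mind the look-alikes: they are no part of the job. Several things have the shape of the stand; the one meant has the colours described above.

How it is judged:
By the outcome, as a careful person would: the job done as asked, in the order asked, and still so for the second after the job is handed in, with the robot touching nothing.
It also fails if it takes over 72 s, if anything falls off the work surface, if the arm or the gripper's body presses on something with over 40 N, if the wrist force passes 120 N, or if a joint passes its speed limit or range.

## Working session

There is one attempt and no reset: what is moved stays moved. The work goes in short steps, Python scripts to look and compute and a tool call to move; the robot and the scene stay as the last step left them, time stands still between calls to the robot, and variables do not carry over. Pictures are saved under pics/ and viewed, and the job is handed in when it is done.

Besides the shell and the picture viewer there is one more tool, called by a JSON object that holds its "method" and its "body". jog_arm: Moves the arm, as the interface text tells. Its arguments: {"type":"object","properties":{"steps":{"type":"array"}},"required":["steps"]}

```bash
ls; mkdir -p pics; python3 - <<'E'
from station import telemetry, optics, env
import cv2,numpy as np
print(env.hold_point_z, telemetry.get_obs())
for n in ("scene","top","wrist"):
    c=optics.calibration(n); p,d=optics.capture(n)
    cv2.imwrite(f"pics/{n}0.png",p[:,:,::-1]); np.savez(f"pics/{n}0.npz",p=p,d=d,K=c["K"],D=c["D"],T=c["cam_to_world"])
    print(n,c)
E
```

```text
pics
0.0188 {'t': 0.0, 'qpos': array([66.26153259, 23.94890682, -0.59077656, 92.48480181,  0.26947609,
       63.63476824, -3.03687076]), 'joint_vel': array([ 0.00384171, -0.02241097,  0.07543267, -0.04662743,  0.05602223,
       -0.01251534,  0.03584039]), 'joint_torque': array([ 3.88056851e-04, -8.51265264e+01,  6.38776403e-01, -4.25995123e+01,
       -4.87958605e-02,  1.86095451e-02,  1.16882775e-04]), 'position': array([ 0.22751203, -0.58173846,  0.20482108]), 'tool_rot': array([[ 9.31300956e-01,  3.64250288e-01, -5.07578743e-04],
       [ 3.64250631e-01, -9.31300362e-01,  1.05567938e-03],
       [-8.81767505e-05, -1.16804109e-03, -9.99999314e-01]]), 'ft_force': array([-0.49141595,  0.07997388,  0.34380774]), 'moment': array([-0.01005028, -0.0292473 ,  0.02202611]), 'width': 0.9974288572065375}
scene {'K': array([[420.99227224,   0.        , 280.23370762],
       [  0.        , 420.99227224, 203.02207495],
       [  0.        ,   0.        ,   1.        ]]), 'D': array([-0.09969205,  0.        ,  0.        ,  0.        ,  0.        ]), 'cam_to_world': array([[-0.87171855, -0.3001
[... 627 characters left out ...]
   -5.32167582e-05],
       [ 1.34184105e-02,  5.43401428e-02,  9.98432319e-01,
         1.11979381e+00],
       [ 0.00000000e+00,  0.00000000e+00,  0.00000000e+00,
         1.00000000e+00]])}
wrist {'K': array([[351.95600371,   0.        , 275.43127296],
       [  0.        , 351.95600371, 211.51535736],
       [  0.        ,   0.        ,   1.        ]]), 'D': array([-0.04840221,  0.        ,  0.        ,  0.        ,  0.        ]), 'cam_to_world': array([[ 0.36410981,  0.89687342,  0.25108188,  0.29953722],
       [-0.93135529,  0.3509672 ,  0.09695021, -0.5523018 ],
       [-0.00116943, -0.26914696,  0.96309841,  0.38353719],
       [ 0.        ,  0.        ,  0.        ,  1.        ]])}
```

View pics/scene0.png

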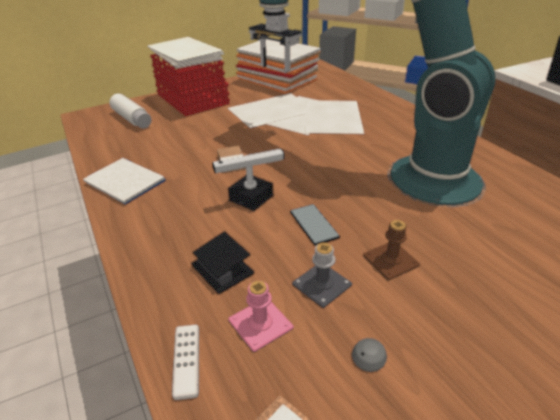

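View pics/top0.png

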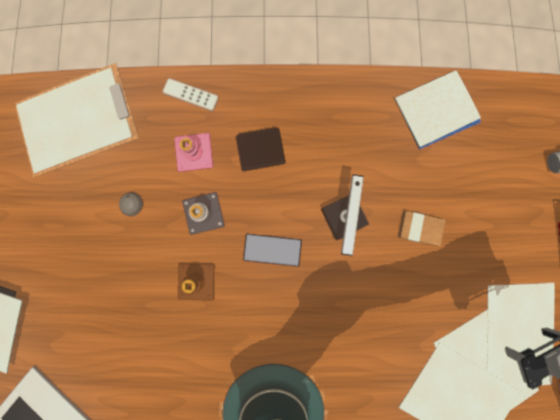

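View pics/wrist0.png

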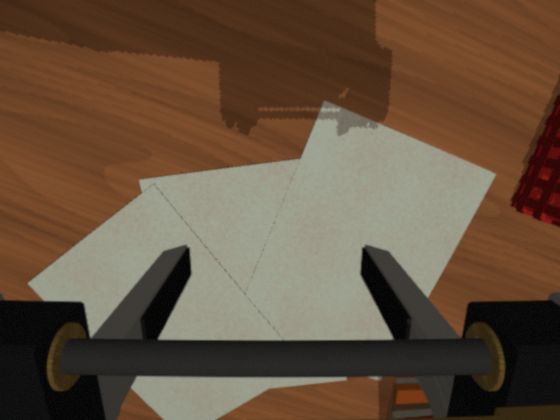

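Candidates in top view: pink post (192,150), dark grey post (203,213) and brown post (195,284). The grey one has the dark steel foot and steel sleeve. I'll confirm it in a crop and measure.

```bash
cat > h.py <<'E'
import numpy as np,cv2
def ray(T,K,D,uv):
    uv=np.asarray(uv,float).reshape(-1,1,2)
    n=cv2.undistortPoints(uv,K,D).reshape(-1,2)
    d=np.c_[n[:,0],-n[:,1],-np.ones(len(n))]@T[:3,:3].T
    return T[:3,3],d
def onplane(T,K,D,uv,z):
    o,d=ray(T,K,D,uv); return o+d*((z-o[2])/d[:,2])[:,None]
def load(n):
    f=np.load(f"pics/{n}.npz"); return f["p"],f["d"],f["K"],f["D"],f["T"]
def meet(a,b):  # least-squares ray meeting
    (o1,d1),(o2,d2)=a,b; d1=d1[0]/np.linalg.norm(d1[0]);d2=d2[0]/np.linalg.norm(d2[0])
    A=np.c_[d1,-d2]; s=np.linalg.lstsq(A,o2-o1,rcond=None)[0]
    return (o1+s[0]*d1+o2+s[1]*d2)/2, np.linalg.norm(o1+s[0]*d1-o2-s[1]*d2)
E
python3 - <<'E'
from h import *
a=load("top0")[0]; b=load("scene0")[0]
c1=cv2.resize(a[185:240,175:230],(400,400),interpolation=cv2.INTER_CUBIC)
c2=cv2.resize(b[230:310,285:365],(400,400),interpolation=cv2.INTER_CUBIC)
cv2.imwrite("pics/c1.png",np.hstack([c1,c2])[:,:,::-1])
c3=cv2.resize(a[165:265,310:385],(450,600),interpolation=cv2.INTER_CUBIC)
cv2.imwrite("pics/c2.png",c3[:,:,::-1])
E
```

```text
(no output)
```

View pics/c1.png

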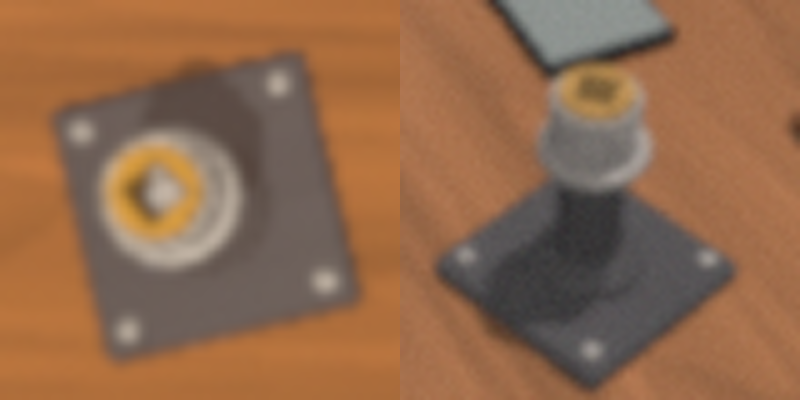

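View pics/c2.png

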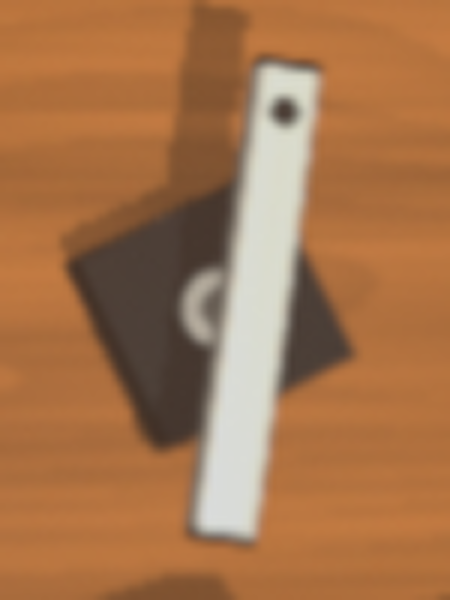

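The crop confirms the dark steel post with brass socket at top-view (197,211). Now I'll measure the socket, foot and bar.

```bash
python3 - <<'E'
from h import *
p,d,K,D,T=load("top0")
hsv=cv2.cvtColor(p,cv2.COLOR_RGB2HSV)
def blob(m,box):
    x0,y0,x1,y1=box; mm=np.zeros_like(m); mm[y0:y1,x0:x1]=m[y0:y1,x0:x1]
    cs,_=cv2.findContours(mm,cv2.RETR_EXTERNAL,cv2.CHAIN_APPROX_NONE); return max(cs,key=cv2.contourArea)
# brass
print(hsv[206:218,190:206].reshape(-1,3)[::9])
m=cv2.inRange(hsv,(12,110,140),(30,255,255)); 
box=(188,202,205,222)
c=blob(m,box); (u,v),r=cv2.minEnclosingCircle(c); print("brass",u,v,r,onplane(T,K,D,[(u,v)],.11))
# bar
m=cv2.inRange(hsv,(0,0,150),(180,70,255)); c=blob(m,(335,165,370,262))
r=cv2.minAreaRect(c); b=cv2.boxPoints(r); w=onplane(T,K,D,b,.133); print("bar",r,w.mean(0)); 
e=[w[1]-w[0],w[2]-w[1]]
for x in e: print(np.linalg.norm(x),np.degrees(np.arctan2(x[1],x[0])))
# foot
m=cv2.inRange(hsv,(0,0,50),(180,75,140)); c=blob(m,(178,188,230,240)); r=cv2.minAreaRect(c); w=onplane(T,K,D,cv2.boxPoints(r),.01); print("foot",r,w.mean(0))
for x in (w[1]-w[0],w[2]-w[1]): print(np.linalg.norm(x),np.degrees(np.arctan2(x[1],x[0])))
# scene brass
p,d,K2,D2,T2=load("scene0"); hs=cv2.cvtColor(p,cv2.COLOR_RGB2HSV)
m=cv2.inRange(hs,(12,110,120),(30,255,255)); c=blob(m,(312,238,336,258)); e=cv2.fitEllipse(cv2.convexHull(c)); print("scene brass",e,onplane(T2,K2,D2,[e[0]],.11))
m=cv2.inRange(hs,(0,0,150),(180,60,255)); c=blob(m,(205,140,290,175)); r=cv2.minAreaRect(c); print(r,onplane(T2,K2,D2,[r[0]],.122))
E
```

```text
[[ 15  69 145]
 [ 17 144 200]
 [ 18 161 211]
 [ 16 111 181]
 [ 18 163 177]
 [ 15  56 158]
 [ 15  53 167]
 [ 15  44 150]
 [ 15  49 186]
 [ 18 170 191]
 [ 16 116 185]
 [ 17 168 137]
 [ 17 124 183]
 [ 15  81 129]
 [ 14  43 159]
 [ 17 122 175]
 [ 15  77 183]
 [ 18 172 210]
 [ 16 111 198]
 [ 16  66 177]
 [ 17 112 193]
 [ 15  41 175]]
brass 196.0 211.0 6.403224468231201 [[0.53908994 0.18248924 0.11      ]]
bar ((352.239990234375, 214.8199920654297), (10.889443397521973, 78.48883819580078), 8.130102157592773) [ 0.526863   -0.19041771  0.133     ]
0.18603057792331218 -9.103339947748278
0.02615816076864892 -98.18981396190443
foot ((202.85296630859375, 212.91180419921875), (34.1975212097168, 34.1975212097168), 75.96376037597656) [0.5393909  0.18244509 0.01      ]
0.09108773464944049 -76.4185824046091
0.09074798676066553 -165.94904712683703
scene brass ((328.22503662109375, 246.11468505859375), (13.632162094116211, 22.827327728271484), 81.95185089111328) [[0.5253954  0.18169179 0.11      ]]
((247.69308471679688, 156.4142608642578), (8.677667617797852, 69.04129028320312), 79.04593658447266) [[ 0.51559058 -0.21435051  0.122     ]]
```

{"method": "jog_arm", "body": {"steps": [{"grip": 1,"travel": [0,0,-4],"twist": 0},{"grip": 1,"travel": [3,-3,-5.5],"twist": 0},{"grip": 1,"travel": [6,-6,-5.5],"twist": 0},{"grip": 1,"travel": [9,-9,-5.5],"twist": 0},{"grip": 1,"travel": [12,-12,-5.5],"twist": 0},{"grip": 1,"travel": [15,-15,-5.5],"twist": 0},{"grip": 1,"travel": [18,-18,-5.5],"twist": 0},{"grip": 1,"travel": [21,-21,-5.5],"twist": 0},{"grip": 1,"travel": [24,-24,-5.5],"twist": 0},{"grip": 1,"travel": [27,-27,-5.5],"twist": 0},{"grip": 1,"travel": [29,-30,-5.5],"twist": 0},{"grip": 1,"travel": [31,-33,-5.5],"twist": 0}]}}

```text
t: 1.15
position: [0.3964, -0.1595, 0.2604]
tool_rot: [[0.931, 0.365, -0.0], [0.365, -0.931, -0.0], [-0.0, 0.0, -1.0]]
ft_force: [0.7, 0.7, -0.1]
width: 1.001
```

{"method": "jog_arm", "body": {"steps": [{"grip": 1,"travel": [2.9,-3,0],"twist": 0},{"grip": 1,"travel": [5.8,-6,0],"twist": 0},{"grip": 1,"travel": [8.7,-9,0],"twist": 0},{"grip": 1,"travel": [11.6,-12,0],"twist": 0},{"grip": 1,"travel": [14.5,-15,0],"twist": 0},{"grip": 1,"travel": [17.4,-18,0],"twist": 0},{"grip": 1,"travel": [20.3,-21,1],"twist": 0},{"grip": 1,"travel": [23,-24,3.5],"twist": 0},{"grip": 1,"travel": [25,-26,6],"twist": 0},{"grip": 1,"travel": [25.8,-26.7,9],"twist": 0},{"grip": 1,"travel": [25.8,-26.7,9],"twist": 0},{"grip": 1,"travel": [25.8,-26.7,9],"twist": 0}]}}

```text
t: 2.15
position: [0.5382, 0.1811, 0.1691]
tool_rot: [[0.931, 0.366, -0.004], [0.366, -0.931, -0.0], [-0.003, -0.001, -1.0]]
ft_force: [0.4, 0.4, 0.4]
width: 1.001
```

```bash
cat > cap.py <<'E'
import sys; from station import telemetry, optics
import cv2,numpy as np
n,o=sys.argv[1:3]
s=telemetry.get_obs(); c=optics.calibration(n); p,d=optics.capture(n)
cv2.imwrite(f"pics/{o}.png",p[:,:,::-1]); np.savez(f"pics/{o}.npz",p=p,d=d,K=c["K"],D=c["D"],T=c["cam_to_world"])
print(s["t"],s["position"].round(4),s["tool_rot"].round(4).tolist(),s["ft_force"].round(2),s["qpos"].round(1),round(s["width"],3))
E
python3 cap.py wrist w1
```

```text
2.15 [0.5382 0.1811 0.1691] [[0.9308, 0.3655, -0.0035], [0.3655, -0.9308, -0.0002], [-0.0033, -0.0011, -1.0]] [0.38 0.41 0.36] [   5.9   24.   -35.   101.8   15.6   59.3 -103.4] 1.001
```

View pics/w1.png

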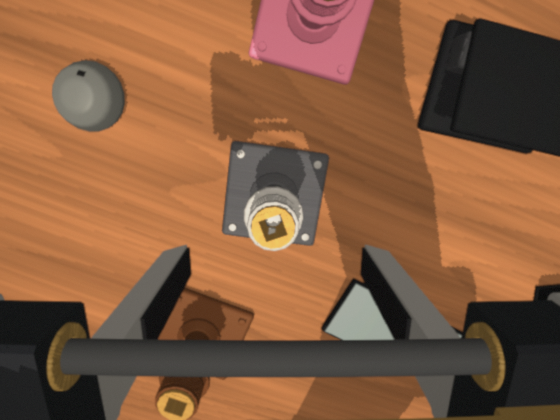

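```bash
python3 - <<'E'
from h import *
p,d,K,D,T=load("w1")
hsv=cv2.cvtColor(p,cv2.COLOR_RGB2HSV)
x0,y0=240,195
c=cv2.resize(p[y0:y0+65,x0:x0+65],(585,585),interpolation=cv2.INTER_CUBIC); cv2.imwrite("pics/c3.png",c[:,:,::-1])
m=cv2.inRange(hsv,(15,140,150),(32,255,255)); mm=np.zeros_like(m); mm[200:255,245:302]=m[200:255,245:302]
cs,_=cv2.findContours(mm,cv2.RETR_EXTERNAL,cv2.CHAIN_APPROX_NONE); c=max(cs,key=cv2.contourArea)
e=cv2.fitEllipse(cv2.convexHull(c)); print(e,onplane(T,K,D,[e[0]],.11), d[215:245:5,262:290:5])
cv2.drawContours(full:=np.zeros_like(mm),[cv2.convexHull(c)],-1,255,-1)
hole=cv2.bitwise_and(full,cv2.bitwise_not(mm)); hole=cv2.morphologyEx(hole,cv2.MORPH_OPEN,np.ones((3,3)))
hc,_=cv2.findContours(hole,cv2.RETR_EXTERNAL,cv2.CHAIN_APPROX_NONE); h=max(hc,key=cv2.contourArea)
# outward contour
q=onplane(T,K,D,h.reshape(-1,2),.11)[:,:2].astype(np.float32)*1000
r=cv2.minAreaRect(q); print("hole",r,cv2.minAreaRect(h))
b=cv2.boxPoints(r); 
for k in range(4):
    v=b[(k+1)%4]-b[k]; print(np.linalg.norm(v),np.degrees(np.arctan2(v[1],v[0])))
# foot
m=cv2.inRange(hsv,(0,0,40),(180,80,120)); 
b=np.zeros_like(m); b[130:250,215:335]=m[130:250,215:335]
cs,_=cv2.findContours(b,cv2.RETR_EXTERNAL,cv2.CHAIN_APPROX_NONE); f=max(cs,key=cv2.contourArea)
q=onplane(T,K,D,f.reshape(-1,2),.01)[:,:2].astype(np.float32)*1000; print("foot",cv2.minAreaRect(q))
E
```

```text
((272.6923828125, 226.44789123535156), (40.72098922729492, 41.9039192199707), 87.23236083984375) [[0.53711932 0.18435759 0.11      ]] [[0.24776219 0.24724512 0.24896164 0.262781   0.24759342 0.24765511]
 [0.27043897 0.27241838 0.27120677 0.27105904 0.28579032 0.24865523]
 [0.26220667 0.28782755 0.27406    0.28092045 0.27754182 0.24995986]
 [0.25438076 0.27799955 0.26715502 0.26967898 0.26519808 0.25142568]
 [0.25154355 0.26780975 0.2632979  0.25793797 0.25433135 0.25154778]
 [0.2539198  0.25583154 0.25262353 0.25317872 0.2524962  0.25208643]]
hole ((536.88037109375, 184.14825439453125), (16.482908248901367, 16.15174102783203), 40.59562683105469) ((272.75, 226.7500457763672), (22.135942459106445, 22.45216941833496), 71.56504821777344)
16.151766 -49.4042
16.482956 40.595543
16.151766 130.5958
16.482956 -139.40445
foot ((536.972900390625, 184.23507690429688), (93.8578872680664, 93.57124328613281), 13.422261238098145)
```

View pics/c3.png

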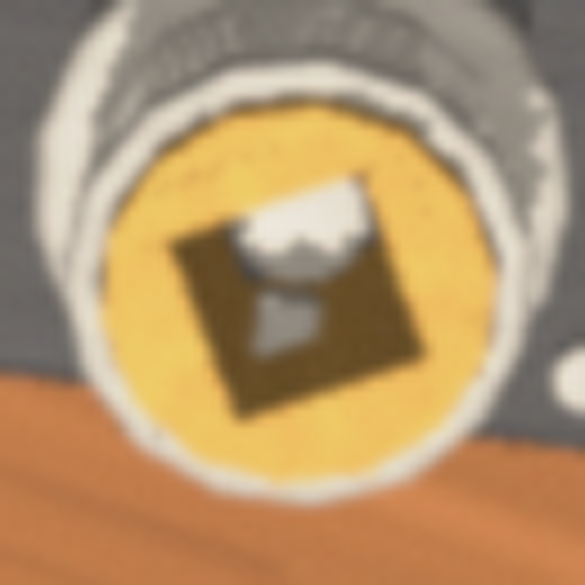

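{"method": "jog_arm", "body": {"steps": [{"grip": 1,"travel": [0,-0.25,2],"twist": 0},{"grip": 1,"travel": [0,-0.25,4.5],"twist": 0},{"grip": 1,"travel": [0,-0.25,6.5],"twist": 0},{"grip": 1,"travel": [0,-0.25,7.8],"twist": 0},{"grip": 1,"travel": [0,-0.25,8.4],"twist": 0},{"grip": 1,"travel": [0,-0.25,8.4],"twist": 0},{"grip": 1,"travel": [0,-0.25,8.4],"twist": 0}]}}

```text
t: 2.78
position: [0.5389, 0.183, 0.0877]
tool_rot: [[0.932, 0.364, 0.001], [0.364, -0.932, 0.0], [0.001, 0.0, -1.0]]
ft_force: [-0.5, 0.4, 1.2]
width: 1.0
```

```bash
python3 cap.py wrist w2
```

```text
2.7833 [0.5389 0.183  0.0877] [[0.9315, 0.3637, 0.0012], [0.3637, -0.9315, 0.0003], [0.0012, 0.0002, -1.0]] [-0.49  0.41  1.23] [   3.4   29.9  -32.4  105.4   20.3   50.5 -107.3] 1.0
```

View pics/w2.png

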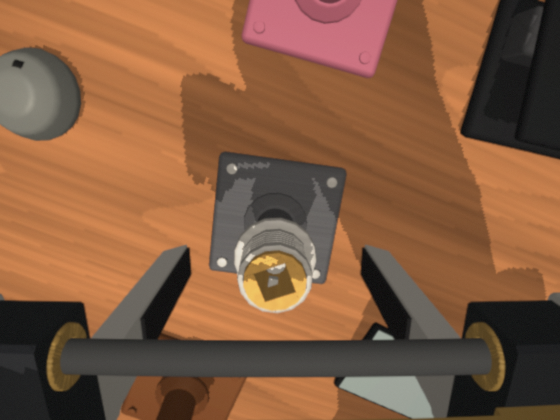

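Socket (275,283) is centred between the fingers (190/362). Closing gently.

{"method": "jog_arm", "body": {"steps": [{"grip": 0.5,"travel": [-0.1,-0.05,0.2],"twist": 0},{"grip": 0.4,"travel": [-0.1,-0.05,0.2],"twist": 0},{"grip": 0.3,"travel": [-0.1,-0.05,0.2],"twist": 0},{"grip": 0.3,"travel": [-0.1,-0.05,0.2],"twist": 0},{"grip": 0.3,"travel": [-0.1,-0.05,0.2],"twist": 0},{"grip": 0.3,"travel": [-0.1,-0.05,0.2],"twist": 0},{"grip": 0.3,"travel": [-0.1,-0.05,0.2],"twist": 0},{"grip": 0.3,"travel": [-0.1,-0.05,0.2],"twist": 0}]}}

```text
t: 3.5
position: [0.5371, 0.1833, 0.0845]
tool_rot: [[0.931, 0.364, -0.0], [0.364, -0.931, 0.0], [-0.0, -0.0, -1.0]]
ft_force: [-0.1, 0.5, -0.2]
width: 0.468
```

{"method": "jog_arm", "body": {"steps": [{"grip": 0.2,"travel": [0,0,0],"twist": 0},{"grip": 0.2,"travel": [0,0,0],"twist": 0},{"grip": 0.1,"travel": [0,0,0],"twist": 0},{"grip": 0,"travel": [0,0,0],"twist": 0},{"grip": 0,"travel": [0,0,0],"twist": 0}]}}

```text
t: 3.92
position: [0.5373, 0.183, 0.0845]
tool_rot: [[0.931, 0.364, 0.0], [0.364, -0.931, -0.0], [-0.0, 0.0, -1.0]]
ft_force: [1.1, -2.8, 1.3]
width: 0.39
```

{"method": "jog_arm", "body": {"steps": [{"grip": 0,"travel": [0,0,0.2],"twist": 0},{"grip": 0,"travel": [0,0,0.4],"twist": 0},{"grip": 0,"travel": [0,0,0.6],"twist": 0},{"grip": 0,"travel": [0,0,0.8],"twist": 0},{"grip": 0,"travel": [0,0,1.0],"twist": 0},{"grip": 0,"travel": [0,0,1.0],"twist": 0},{"grip": 0,"travel": [0,0,1.0],"twist": 0}]}}

```text
t: 4.5
position: [0.5372, 0.183, 0.0741]
tool_rot: [[0.931, 0.364, -0.0], [0.364, -0.931, -0.0], [-0.0, 0.0, -1.0]]
ft_force: [4.5, -3.2, -7.2]
width: 0.395
```

{"method": "jog_arm", "body": {"steps": [{"grip": 0,"travel": [0,0,0],"twist": 0},{"grip": 0,"travel": [0,0,0],"twist": 0}]}}

```text
t: 4.67
position: [0.5372, 0.183, 0.074]
tool_rot: [[0.931, 0.364, -0.0], [0.364, -0.931, -0.0], [-0.0, -0.0, -1.0]]
ft_force: [4.0, -2.9, -5.7]
width: 0.397
```

```bash
python3 cap.py wrist w3; python3 cap.py scene s3
```

```text
4.6667 [0.5372 0.183  0.074 ] [[0.9314, 0.364, -0.0002], [0.364, -0.9314, -0.0], [-0.0002, -0.0, -1.0]] [ 3.97 -2.87 -5.74] [   3.    30.8  -31.9  106.    21.    49.1 -108. ] 0.397
4.7167 [0.5373 0.183  0.074 ] [[0.9314, 0.364, -0.0001], [0.364, -0.9314, -0.0], [-0.0001, -0.0, -1.0]] [ 4.44 -2.57 -6.19] [   3.    30.8  -31.9  106.    21.    49.1 -108. ] 0.395
```

View pics/w3.png

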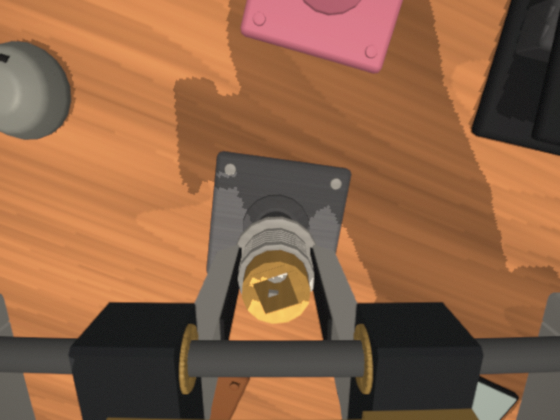

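View pics/s3.png

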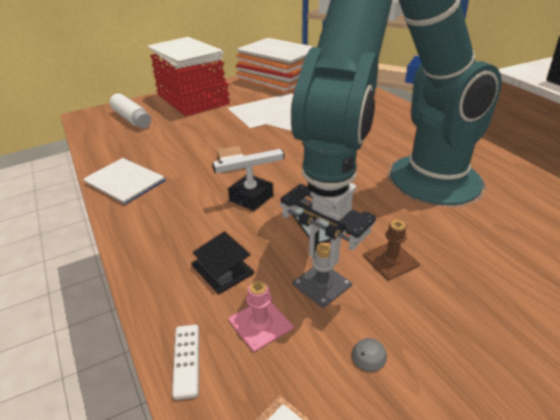

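{"method": "jog_arm", "body": {"steps": [{"grip": 0,"travel": [0,0,0.1],"twist": 0},{"grip": 0,"travel": [0,0,0.2],"twist": 0},{"grip": 0,"travel": [0,0,0.25],"twist": 0},{"grip": 0,"travel": [0,0,0.25],"twist": 0},{"grip": 0,"travel": [0,0,0.25],"twist": 0}]}}

```text
t: 5.18
position: [0.5373, 0.183, 0.0722]
tool_rot: [[0.931, 0.364, 0.0], [0.364, -0.931, -0.0], [0.0, 0.0, -1.0]]
ft_force: [0.0, -5.6, 7.9]
width: 0.396
```

{"method": "jog_arm", "body": {"steps": [{"grip": 0,"travel": [0,0,0.1],"twist": 0},{"grip": 0,"travel": [0,0,0.1],"twist": 0},{"grip": 0,"travel": [0,0,0.1],"twist": 0}]}}

```text
t: 5.43
position: [0.5374, 0.1831, 0.0718]
tool_rot: [[0.931, 0.364, 0.001], [0.364, -0.931, -0.001], [0.0, 0.001, -1.0]]
ft_force: [-4.6, -7.6, 18.2]
width: 0.392
```

At the stop (12.7 mm travel, force rising to 18 N). Releasing.

{"method": "jog_arm", "body": {"steps": [{"grip": 0.6,"travel": [0,0,0],"twist": 0},{"grip": 1,"travel": [0,0,0],"twist": 0},{"grip": 1,"travel": [0,0,0],"twist": 0},{"grip": 1,"travel": [0,0,0],"twist": 0},{"grip": 1,"travel": [0,0,0],"twist": 0},{"grip": 1,"travel": [0,0,-2],"twist": 0},{"grip": 1,"travel": [0,0,-4],"twist": 0},{"grip": 1,"travel": [0,0,-6],"twist": 0},{"grip": 1,"travel": [0,0,-9],"twist": 0},{"grip": 1,"travel": [0,0,-9],"twist": 0},{"grip": 1,"travel": [0,0,-9],"twist": 0}]}}

```text
t: 6.35
position: [0.5378, 0.1835, 0.1622]
tool_rot: [[0.931, 0.364, 0.002], [0.364, -0.931, 0.001], [0.003, 0.0, -1.0]]
ft_force: [0.8, -0.5, -0.4]
width: 0.996
```

```bash
python3 cap.py wrist w4; python3 - <<'E'
from h import *
p,d,K,D,T=load("w4")
hsv=cv2.cvtColor(p,cv2.COLOR_RGB2HSV)
m=cv2.inRange(hsv,(15,140,130),(32,255,255)); mm=np.zeros_like(m); mm[195:265,240:305]=m[195:265,240:305]
cs,_=cv2.findContours(mm,cv2.RETR_EXTERNAL,cv2.CHAIN_APPROX_NONE); c=max(cs,key=cv2.contourArea)
x,y,w,h=cv2.boundingRect(c);print(x,y,w,h)
k=p[y-25:y+h+15,x-20:x+w+20]; cv2.imwrite("pics/c4.png",cv2.resize(k,None,fx=7,fy=7,interpolation=cv2.INTER_CUBIC)[:,:,::-1])
for v in range(y-25,y+h+8,3): print(v,d[v,x+w//2].round(4),end=' ')
E
```

```text
6.35 [0.5378 0.1835 0.1622] [[0.9313, 0.3641, 0.0025], [0.3641, -0.9313, 0.0006], [0.0025, 0.0004, -1.0]] [ 0.77 -0.49 -0.37] [   5.6   24.3  -34.9  102.4   16.2   58.2 -104.2] 0.996
255 210 43 44
185 0.3277 188 0.2773 191 0.2773 194 0.2762 197 0.2647 200 0.2553 203 0.2529 206 0.2524 209 0.2434 212 0.2404 215 0.2411 218 0.2422 221 0.2663 224 0.2662 227 0.2676 230 0.2765 233 0.2692 236 0.2611 239 0.2557 242 0.2501 245 0.2471 248 0.2476 251 0.2485 254 0.3671 257 0.3682 260 0.3677
```

View pics/c4.png

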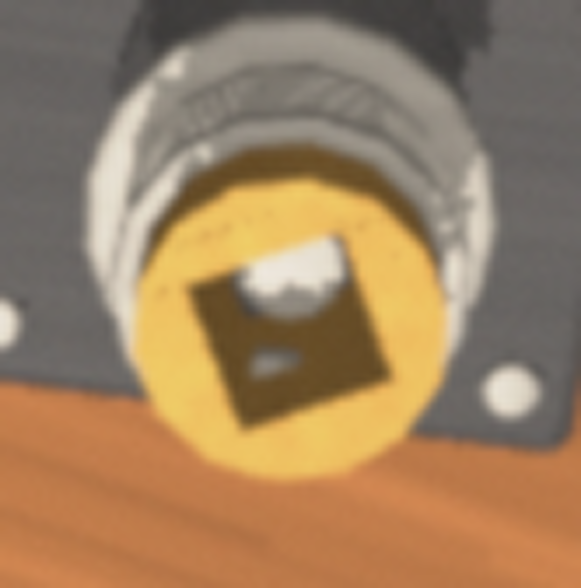

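Sleeve is caught down. Re-measure the socket, and move toward the lamp.

```bash
cat > hole.py <<'E'
from h import *
import sys
p,d,K,D,T=load(sys.argv[1]); x0,y0,x1,y1=map(int,sys.argv[2:6])
hsv=cv2.cvtColor(p,cv2.COLOR_RGB2HSV)
m=cv2.inRange(hsv,(15,140,160),(32,255,255)); mm=np.zeros_like(m); mm[y0:y1,x0:x1]=m[y0:y1,x0:x1]
cs,_=cv2.findContours(mm,cv2.RETR_EXTERNAL,cv2.CHAIN_APPROX_NONE); c=max(cs,key=cv2.contourArea)
full=np.zeros_like(mm); cv2.drawContours(full,[cv2.convexHull(c)],-1,255,-1)
e=cv2.fitEllipse(cv2.convexHull(c)); print("rim",onplane(T,K,D,[e[0]],.11))
hole=cv2.morphologyEx(full&~mm,cv2.MORPH_OPEN,np.ones((5,5)))
hc,_=cv2.findContours(hole,cv2.RETR_EXTERNAL,cv2.CHAIN_APPROX_NONE); h=max(hc,key=cv2.contourArea)
q=onplane(T,K,D,h.reshape(-1,2),.11)[:,:2].astype(np.float32)*1000
print("hole",cv2.minAreaRect(q))
E
python3 hole.py w4 250 200 303 258; python3 hole.py w1 245 200 302 255
python3 - <<'E'
import numpy as np
y=np.array([.364,-.931])
for n,v in dict(grip=(.5373,.1830),w1=(.5370,.1842),top=(.539,.1825)).items(): print(n,y@v)
E
```

```text
rim [[0.53644833 0.18408541 0.11      ]]
hole ((536.625, 184.18426513671875), (17.006221771240234, 16.26844024658203), 40.534603118896484)
rim [[0.53710408 0.18434965 0.11      ]]
hole ((536.736328125, 184.14596557617188), (16.72016716003418, 16.30651092529297), 40.45151138305664)
grip 0.0252042
w1 0.02397779999999999
top 0.026288500000000003
```

{"method": "jog_arm", "body": {"steps": [{"grip": 1,"travel": [0,0,-3],"twist": 0},{"grip": 1,"travel": [-1.5,3.5,-4.5],"twist": 3},{"grip": 1,"travel": [-3,7,-4.5],"twist": 8},{"grip": 1,"travel": [-4.5,10.5,-4.5],"twist": 13},{"grip": 1,"travel": [-6,14,-4.5],"twist": 18},{"grip": 1,"travel": [-7.5,17.5,-4.5],"twist": 22},{"grip": 1,"travel": [-9,21,-4.5],"twist": 26},{"grip": 1,"travel": [-10.5,24.5,-4.5],"twist": 30.4},{"grip": 1,"travel": [-12,28,-4.5],"twist": 30.4},{"grip": 1,"travel": [-13.5,31.5,-4.5],"twist": 30.4},{"grip": 1,"travel": [-14.6,34.4,-4.5],"twist": 30.4},{"grip": 1,"travel": [-14.6,34.4,-4.5],"twist": 30.4}]}}

```text
t: 7.4
position: [0.5248, -0.197, 0.2043]
tool_rot: [[0.986, -0.165, -0.003], [-0.165, -0.986, -0.001], [-0.002, 0.001, -1.0]]
ft_force: [-0.7, 0.5, 0.6]
width: 0.999
```

{"method": "jog_arm", "body": {"steps": [{"grip": 1,"travel": [0,0,0],"twist": 0},{"grip": 1,"travel": [0,0,0],"twist": 0},{"grip": 1,"travel": [0,0,0],"twist": 0}]}}

```text
t: 7.65
position: [0.5265, -0.1889, 0.2054]
tool_rot: [[0.988, -0.155, -0.001], [-0.155, -0.988, 0.001], [-0.001, -0.001, -1.0]]
ft_force: [0.2, 0.0, 0.7]
width: 0.998
```

```bash
python3 cap.py wrist w5
```

```text
7.65 [ 0.5265 -0.1889  0.2054] [[0.9879, -0.1554, -0.0008], [-0.1554, -0.9879, 0.0007], [-0.0009, -0.0006, -1.0]] [0.21 0.04 0.72] [ 34.2  18.5 -21.6 101.4   7.6  61.6 -88.9] 0.998
```

View pics/w5.png

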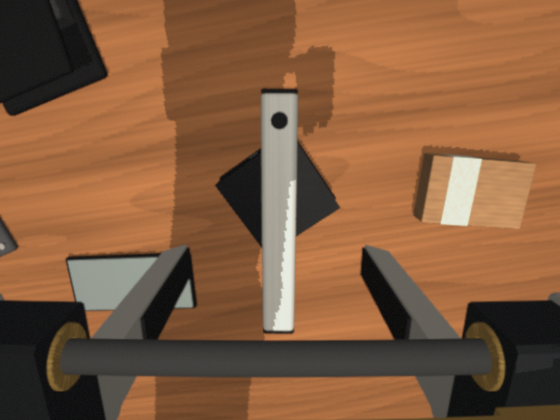

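```bash
python3 - <<'E'
from h import *
p,d,K,D,T=load("w5")
hsv=cv2.cvtColor(p,cv2.COLOR_RGB2HSV)
m=cv2.inRange(hsv,(0,0,120),(180,50,255)); b=np.zeros_like(m); b[88:340,255:305]=m[88:340,255:305]
b=cv2.morphologyEx(b,cv2.MORPH_CLOSE,np.ones((15,15)))
cs,_=cv2.findContours(b,cv2.RETR_EXTERNAL,cv2.CHAIN_APPROX_NONE); c=max(cs,key=cv2.contourArea)
print(cv2.boundingRect(c))
for z in (.133,):
    q=onplane(T,K,D,c.reshape(-1,2),z)[:,:2].astype(np.float32)*1000; r=cv2.minAreaRect(q); print(z,r)
print(np.degrees(np.arctan2(-.1554,.9879)), d[150,280],d[300,280])
E
```

```text
(261, 94, 37, 237)
0.133 ((524.1627197265625, -189.96173095703125), (24.953567504882812, 184.33096313476562), 80.968505859375)
-8.939565003151525 0.2486614 0.28089443
```

```bash
python3 - <<'E'
from h import *
p,d,K,D,T=load("w5")
g=p.astype(int)
for col in (270,288):
    print([ (v,g[v,col].tolist(),d[v,col].round(3)) for v in range(84,98)]); print([ (v,g[v,col].tolist(),d[v,col].round(3)) for v in range(326,338)])
for v in (89.5,333): print(onplane(T,K,D,[(279,v)],.133),onplane(T,K,D,[(279,v)],.111))
E
```

```text
[(84, [139, 88, 53], np.float32(0.361)), (85, [137, 88, 53], np.float32(0.362)), (86, [131, 83, 50], np.float32(0.363)), (87, [119, 77, 46], np.float32(0.364)), (88, [89, 59, 38], np.float32(0.363)), (89, [46, 33, 25], np.float32(0.239)), (90, [26, 25, 24], np.float32(0.238)), (91, [27, 27, 27], np.float32(0.239)), (92, [53, 51, 47], np.float32(0.239)), (93, [110, 107, 100], np.float32(0.239)), (94, [155, 151, 139], np.float32(0.24)), (95, [170, 165, 154], np.float32(0.239)), (96, [172, 167, 156], np.float32(0.239)), (97, [175, 171, 159], np.float32(0.24))]
[(326, [163, 159, 147], np.float32(0.287)), (327, [164, 159, 148], np.float32(0.29)), (328, [161, 158, 146], np.float32(0.288)), (329, [148, 144, 132], np.float32(0.289)), (330, [109, 106, 98], np.float32(0.0)), (331, [58, 56, 51], np.float32(0.288)), (332, [50, 36, 29], np.float32(0.289)), (333, [104, 68, 43], np.float32(0.291)), (334, [160, 103, 62], np.float32(0.442)), (335, [183, 117, 70], np.float32(0.443)), (336, [190, 120, 73], np.float32(0.444)), (337, [193, 123, 74], np.float32(0.444))]
[(84, [196, 125, 75], np.float32(0.
[... 495 characters left out ...]
 [178, 173, 160], np.float32(0.24))]
[(326, [230, 232, 222], np.float32(0.288)), (327, [229, 232, 221], np.float32(0.289)), (328, [230, 232, 221], np.float32(0.288)), (329, [221, 221, 206], np.float32(0.288)), (330, [174, 171, 158], np.float32(0.288)), (331, [101, 98, 92], np.float32(0.289)), (332, [57, 51, 46], np.float32(0.29)), (333, [98, 67, 47], np.float32(0.289)), (334, [162, 105, 65], np.float32(0.443)), (335, [192, 124, 75], np.float32(0.443)), (336, [199, 128, 77], np.float32(0.443)), (337, [200, 129, 77], np.float32(0.443))]
[[ 0.61807692 -0.20473867  0.133     ]] [[ 0.61940123 -0.20516279  0.111     ]]
[[ 0.43020638 -0.17569323  0.133     ]] [[ 0.41506283 -0.17357136  0.111     ]]
```

```bash
python3 - <<'E'
from h import *
p,d,K,D,T=load("w5")
P=np.array([.5265,-.1889,.2054]);R=np.array([[0.9879,-0.1554,-0.0008],[-0.1554,-0.9879,0.0007],[-0.0009,-0.0006,-1.0]])
for x in (-.008,0,.008):
  for s in (-1,1):
    for off in (.047,):
      X=P+R@np.array([x,s*off,0]); c=T[:3,:3].T@(X-T[:3,3]); c=c*[1,-1,-1]
      u,_=cv2.projectPoints(c.reshape(1,3),np.zeros(3),np.zeros(3),K,D); print(x,s,u.ravel().round(1))
k=np.hstack([p[235:300,150:210],p[235:300,350:410]]); cv2.imwrite("pics/c5.png",cv2.resize(k,None,fx=6,fy=6)[:,:,::-1])
print(d[240:262:3,165:200:4].round(3))
E
```

```text
-0.008 -1 [192.8 272.5]
-0.008 1 [361.7 272.4]
0 -1 [191.8 259.2]
0 1 [362.7 259.1]
0.008 -1 [190.8 245.6]
0.008 1 [363.8 245.5]
[[0.408 0.407 0.408 0.408 0.408 0.408 0.41  0.409 0.408]
 [0.409 0.41  0.41  0.411 0.41  0.409 0.409 0.41  0.409]
 [0.411 0.41  0.412 0.411 0.189 0.189 0.412 0.41  0.41 ]
 [0.412 0.185 0.185 0.184 0.185 0.189 0.191 0.412 0.412]
 [0.181 0.181 0.18  0.181 0.18  0.185 0.191 0.413 0.414]
 [0.176 0.177 0.178 0.176 0.181 0.182 0.19  0.414 0.415]
 [0.173 0.173 0.174 0.173 0.176 0.183 0.191 0.416 0.415]
 [0.17  0.171 0.169 0.172 0.174 0.182 0.191 0.416 0.417]]
```

View pics/c5.png

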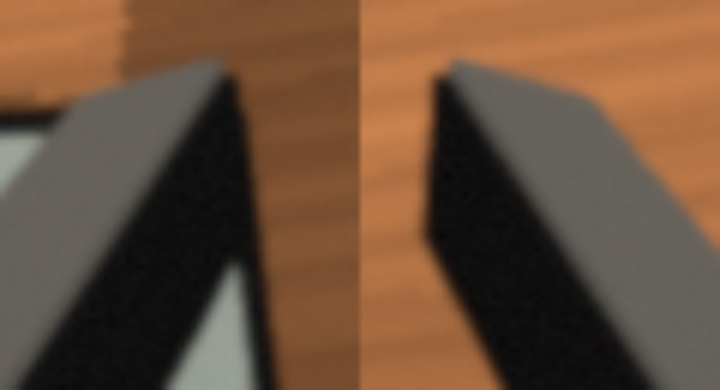

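{"method": "jog_arm", "body": {"steps": [{"grip": 1,"travel": [-0.1,0.15,3],"twist": 0},{"grip": 1,"travel": [-0.1,0.15,6],"twist": 0},{"grip": 1,"travel": [-0.1,0.15,8.5],"twist": 0},{"grip": 1,"travel": [-0.1,0.15,10],"twist": 0},{"grip": 0.7,"travel": [-0.1,0.15,10.2],"twist": 0},{"grip": 0.5,"travel": [-0.1,0.15,10.2],"twist": 0},{"grip": 0.4,"travel": [-0.1,0.15,10.2],"twist": 0},{"grip": 0.4,"travel": [-0.1,0.15,10.2],"twist": 0},{"grip": 0.4,"travel": [-0.1,0.15,10.2],"twist": 0}]}}

```text
t: 8.45
position: [0.5258, -0.1917, 0.1051]
tool_rot: [[0.988, -0.157, 0.002], [-0.157, -0.988, -0.001], [0.002, 0.0, -1.0]]
ft_force: [0.3, -0.2, 0.1]
width: 0.684
```

{"method": "jog_arm", "body": {"steps": [{"grip": 0.35,"travel": [0,-0.1,0.1],"twist": 0},{"grip": 0.3,"travel": [0,-0.1,0.1],"twist": 0},{"grip": 0.2,"travel": [0,-0.1,0.1],"twist": 0},{"grip": 0.1,"travel": [0,-0.1,0.1],"twist": 0},{"grip": 0,"travel": [0,-0.1,0.1],"twist": 0},{"grip": 0,"travel": [0,-0.1,0.1],"twist": 0},{"grip": 0,"travel": [0,-0.1,0.1],"twist": 0},{"grip": 0,"travel": [0,-0.1,0.1],"twist": 0},{"grip": 0,"travel": [0,-0.1,0.1],"twist": 0}]}}

```text
t: 9.2
position: [0.5254, -0.1906, 0.1029]
tool_rot: [[0.988, -0.157, -0.0], [-0.157, -0.988, 0.0], [-0.0, -0.0, -1.0]]
ft_force: [0.7, -0.3, -0.0]
width: 0.275
```

{"method": "jog_arm", "body": {"steps": [{"grip": 0,"travel": [0,0,0],"twist": 0},{"grip": 0,"travel": [0,0,-0.5],"twist": 0},{"grip": 0,"travel": [0,0,-1.5],"twist": 0},{"grip": 0,"travel": [0,0,-3],"twist": 0},{"grip": 0,"travel": [0,0,-5],"twist": 0},{"grip": 0,"travel": [0,0,-7],"twist": 0},{"grip": 0,"travel": [0,0,-9],"twist": 0},{"grip": 0,"travel": [0,0,-11],"twist": 0},{"grip": 0,"travel": [0,0,-12],"twist": 0},{"grip": 0,"travel": [0,0,-12],"twist": 0}]}}

```text
t: 10.03
position: [0.5263, -0.1909, 0.2255]
tool_rot: [[0.988, -0.157, 0.003], [-0.157, -0.988, -0.001], [0.003, 0.001, -1.0]]
ft_force: [0.5, -0.8, -1.9]
width: 0.274
```

```bash
python3 cap.py scene s6;python3 cap.py wrist w6
```

```text
10.0333 [ 0.5263 -0.1909  0.2255] [[0.9876, -0.1572, 0.0033], [-0.1572, -0.9876, -0.0014], [0.0034, 0.0009, -1.0]] [ 0.54 -0.75 -1.91] [ 34.6  17.3 -21.8 100.2   7.1  63.6 -88.4] 0.274
10.0833 [ 0.5257 -0.1907  0.2237] [[0.9876, -0.1571, 0.0014], [-0.1571, -0.9876, -0.0007], [0.0015, 0.0005, -1.0]] [-0.09 -0.06 -0.87] [ 34.6  17.4 -21.7 100.3   7.1  63.5 -88.4] 0.275
```

View pics/s6.png

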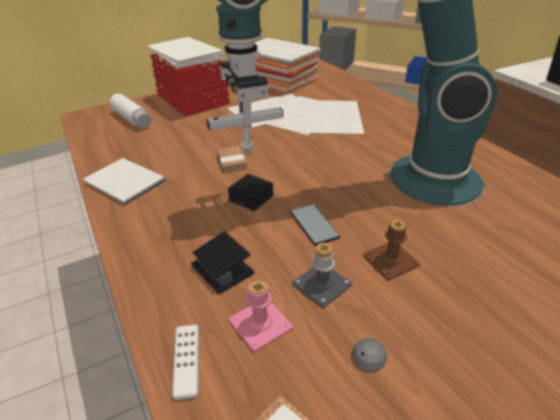

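View pics/w6.png

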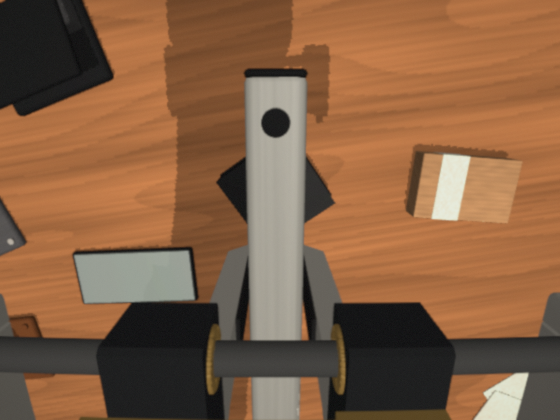

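```bash
python3 - <<'E'
from h import *
p,d,K,D,T=load("w6")
print([(v,p[v,276].sum()//3) for v in range(64,82)])
P=np.array([.5257,-.1907,.2237]);R=np.array([[0.9876,-0.1571,0.0014],[-0.1571,-0.9876,-0.0007],[0.0015,0.0005,-1.0]])
X=onplane(T,K,D,[(276,69.5),(276,71)],.2237+.0298); print((X-P)@R)
E
```

```text
[(64, np.uint64(85)), (65, np.uint64(86)), (66, np.uint64(85)), (67, np.uint64(79)), (68, np.uint64(53)), (69, np.uint64(26)), (70, np.uint64(26)), (71, np.uint64(25)), (72, np.uint64(27)), (73, np.uint64(27)), (74, np.uint64(24)), (75, np.uint64(22)), (76, np.uint64(59)), (77, np.uint64(117)), (78, np.uint64(148)), (79, np.uint64(158)), (80, np.uint64(162)), (81, np.uint64(165))]
[[ 0.09418947 -0.00076041 -0.02965985]
 [ 0.09362326 -0.00076033 -0.02966069]]
```

{"method": "jog_arm", "body": {"steps": [{"grip": 0,"travel": [0,-1.5,0],"twist": 0},{"grip": 0,"travel": [-0.5,-4.5,0],"twist": -5},{"grip": 0,"travel": [-1,-8,0],"twist": -10},{"grip": 0,"travel": [-1.5,-11.5,0],"twist": -15},{"grip": 0,"travel": [-1.9,-15,0],"twist": -20},{"grip": 0,"travel": [-2.3,-18.5,0],"twist": -25},{"grip": 0,"travel": [-2.8,-22,0],"twist": -30},{"grip": 0,"travel": [-3.2,-25.5,0],"twist": -35},{"grip": 0,"travel": [-3.6,-29,0],"twist": -40},{"grip": 0,"travel": [-4,-32,0],"twist": -45},{"grip": 0,"travel": [-4.4,-35,0],"twist": -49.5},{"grip": 0,"travel": [-4.7,-37.1,0],"twist": -49.5}]}}

```text
t: 11.13
position: [0.5362, 0.1859, 0.2216]
tool_rot: [[0.756, 0.655, -0.002], [0.655, -0.756, 0.001], [-0.001, -0.002, -1.0]]
ft_force: [0.6, 0.4, -1.7]
width: 0.273
```

{"method": "jog_arm", "body": {"steps": [{"grip": 0,"travel": [0,0,0],"twist": 0},{"grip": 0,"travel": [0,0,0],"twist": 0},{"grip": 0,"travel": [0,0,0],"twist": 0},{"grip": 0,"travel": [0,0,0],"twist": 0}]}}

```text
t: 11.47
position: [0.5373, 0.182, 0.2223]
tool_rot: [[0.762, 0.648, -0.001], [0.648, -0.762, -0.0], [-0.001, -0.0, -1.0]]
ft_force: [0.2, -0.5, -1.8]
width: 0.275
```

```bash
python3 cap.py scene s7; python3 - <<'E'
from h import *
p=load("s7")[0]
cv2.imwrite("pics/c7.png",cv2.resize(p[180:310,260:390],(600,600),interpolation=cv2.INTER_CUBIC)[:,:,::-1])
E
```

```text
11.4667 [0.5373 0.182  0.2223] [[0.7618, 0.6478, -0.001], [0.6478, -0.7618, -0.0005], [-0.0011, -0.0003, -1.0]] [ 0.21 -0.53 -1.75] [  9.4  21.3 -39.3  98.7  14.7  65.3 -83.9] 0.275
```

View pics/c7.png

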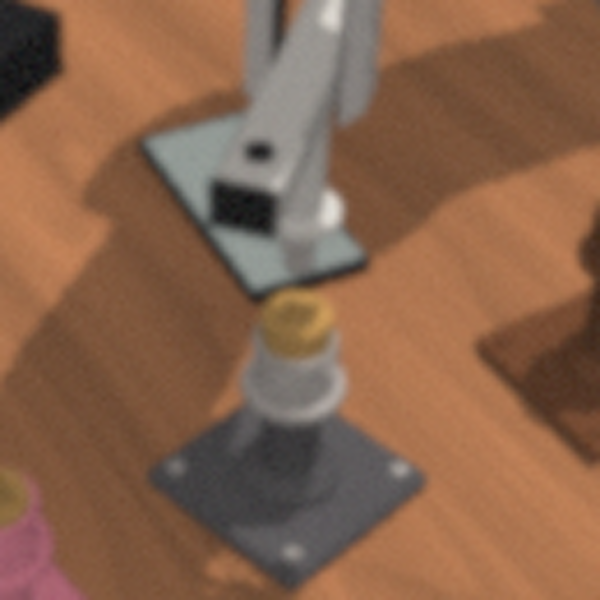

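{"method": "jog_arm", "body": {"steps": [{"grip": 0,"travel": [0.12,-0.05,0.5],"twist": 0},{"grip": 0,"travel": [0.12,-0.05,1],"twist": 0},{"grip": 0,"travel": [0.12,-0.05,1.5],"twist": 0},{"grip": 0,"travel": [0.12,-0.05,2.0],"twist": 0},{"grip": 0,"travel": [0.12,-0.05,2.3],"twist": 0},{"grip": 0,"travel": [0.12,-0.05,2.3],"twist": 0},{"grip": 0,"travel": [0.12,-0.05,2.3],"twist": 0}]}}

```text
t: 12.1
position: [0.5378, 0.1843, 0.1998]
tool_rot: [[0.761, 0.649, -0.0], [0.649, -0.761, 0.0], [-0.0, -0.0, -1.0]]
ft_force: [1.3, 0.8, -1.7]
width: 0.274
```

{"method": "jog_arm", "body": {"steps": [{"grip": 0,"travel": [-0.06,0.08,0.1],"twist": 0},{"grip": 0,"travel": [-0.06,0.08,0.3],"twist": 0},{"grip": 0,"travel": [-0.06,0.08,0.5],"twist": 0},{"grip": 0,"travel": [-0.06,0.08,0.7],"twist": 0},{"grip": 0,"travel": [-0.06,0.08,0.7],"twist": 0}]}}

```text
t: 12.52
position: [0.5378, 0.1832, 0.1925]
tool_rot: [[0.761, 0.649, -0.001], [0.649, -0.761, -0.0], [-0.0, -0.0, -1.0]]
ft_force: [-0.7, -0.1, -1.7]
width: 0.275
```

Nose is in the mouth with no contact force. Continuing.

{"method": "jog_arm", "body": {"steps": [{"grip": 0,"travel": [0,0,0.2],"twist": 0},{"grip": 0,"travel": [0,0,0.4],"twist": 0},{"grip": 0,"travel": [0,0,0.6],"twist": 0},{"grip": 0,"travel": [0,0,0.8],"twist": 0},{"grip": 0,"travel": [0,0,0.9],"twist": 0},{"grip": 0,"travel": [0,0,1.0],"twist": 0},{"grip": 0,"travel": [0,0,1.1],"twist": 0},{"grip": 0,"travel": [0,0,1.1],"twist": 0}]}}

```text
t: 13.18
position: [0.5379, 0.1833, 0.1818]
tool_rot: [[0.761, 0.649, -0.0], [0.649, -0.761, 0.0], [-0.0, -0.0, -1.0]]
ft_force: [-0.2, -0.4, -1.5]
width: 0.272
```

{"method": "jog_arm", "body": {"steps": [{"grip": 0,"travel": [0,0,0.1],"twist": 0},{"grip": 0,"travel": [0,0,0.2],"twist": 0},{"grip": 0,"travel": [0,0,0.3],"twist": 0},{"grip": 0,"travel": [0,0,0.4],"twist": 0},{"grip": 0,"travel": [0,0,0.5],"twist": 0},{"grip": 0,"travel": [0,0,0.5],"twist": 0}]}}

```text
t: 13.68
position: [0.5379, 0.1833, 0.1767]
tool_rot: [[0.761, 0.649, -0.0], [0.649, -0.761, 0.0], [-0.0, -0.0, -1.0]]
ft_force: [-0.0, -1.6, -1.4]
width: 0.272
```

The square has dropped in. Pressing home gently.

{"method": "jog_arm", "body": {"steps": [{"grip": 0,"travel": [0,0,0.1],"twist": 0},{"grip": 0,"travel": [0,0,0.2],"twist": 0},{"grip": 0,"travel": [0,0,0.3],"twist": 0},{"grip": 0,"travel": [0,0,0.4],"twist": 0},{"grip": 0,"travel": [0,0,0.5],"twist": 0},{"grip": 0,"travel": [0,0,0.5],"twist": 0}]}}

```text
t: 14.18
position: [0.5382, 0.1835, 0.1725]
tool_rot: [[0.761, 0.649, 0.001], [0.649, -0.761, 0.0], [0.001, 0.0, -1.0]]
ft_force: [-2.3, -1.4, 7.6]
width: 0.274
```

{"method": "jog_arm", "body": {"steps": [{"grip": 0,"travel": [0,0,0.1],"twist": 0},{"grip": 0,"travel": [0,0,0.2],"twist": 0},{"grip": 0,"travel": [0,0,0.3],"twist": 0},{"grip": 0,"travel": [0,0,0.3],"twist": 0}]}}

```text
t: 14.52
position: [0.5383, 0.1835, 0.1696]
tool_rot: [[0.761, 0.649, 0.001], [0.649, -0.761, 0.0], [0.001, 0.0, -1.0]]
ft_force: [-1.5, -0.6, 8.7]
width: 0.278
```

{"method": "jog_arm", "body": {"steps": [{"grip": 0,"travel": [0,0,0.05],"twist": 0},{"grip": 0,"travel": [0,0,0.1],"twist": 0},{"grip": 0,"travel": [0,0,0.1],"twist": 0}]}}

```text
t: 14.77
position: [0.5384, 0.1836, 0.1689]
tool_rot: [[0.761, 0.649, 0.001], [0.649, -0.761, 0.0], [0.001, 0.001, -1.0]]
ft_force: [-3.7, -1.2, 11.1]
width: 0.274
```

```bash
python3 cap.py scene s8; python3 - <<'E'
from h import *
p=load("s8")[0]
cv2.imwrite("pics/c8.png",cv2.resize(p[180:310,260:390],(600,600),interpolation=cv2.INTER_CUBIC)[:,:,::-1])
E
```

```text
14.7667 [0.5384 0.1836 0.1689] [[0.7609, 0.6489, 0.0012], [0.6489, -0.7609, 0.0002], [0.0011, 0.0006, -1.0]] [-3.73 -1.2  11.05] [  8.   24.7 -38.1 101.8  17.4  59.4 -86.1] 0.274
```

View pics/c8.png

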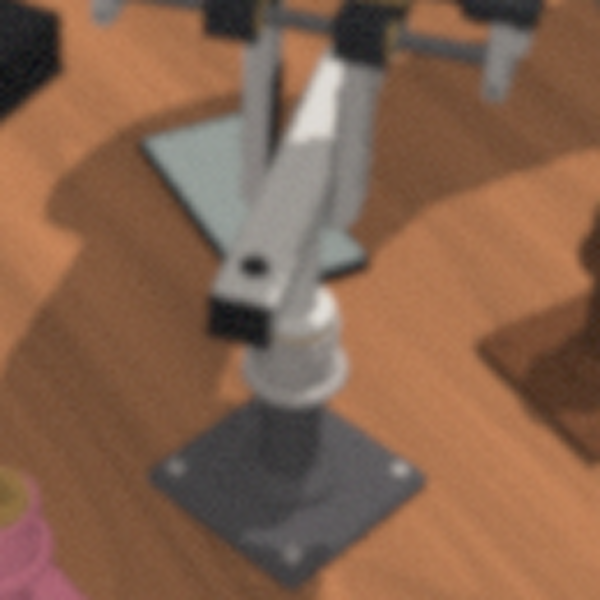

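{"method": "jog_arm", "body": {"steps": [{"grip": 0,"travel": [0,0,0.05],"twist": 0},{"grip": 0,"travel": [0,0,0.1],"twist": 0},{"grip": 0,"travel": [0,0,0.1],"twist": 0}]}}

```text
t: 15.07
position: [0.5389, 0.1838, 0.1687]
tool_rot: [[0.761, 0.649, 0.003], [0.649, -0.761, 0.001], [0.002, 0.001, -1.0]]
ft_force: [-3.7, -2.7, 21.4]
width: 0.275
```

Flange is seated on the rim (stiff, 21 N). Gentle tug to check the lock.

{"method": "jog_arm", "body": {"steps": [{"grip": 0,"travel": [0,0,-0.1],"twist": 0},{"grip": 0,"travel": [0,0,-0.2],"twist": 0},{"grip": 0,"travel": [0,0,-0.3],"twist": 0},{"grip": 0,"travel": [0,0,-0.4],"twist": 0},{"grip": 0,"travel": [0,0,-0.4],"twist": 0}]}}

```text
t: 15.48
position: [0.5381, 0.1832, 0.1708]
tool_rot: [[0.761, 0.649, 0.0], [0.649, -0.761, 0.0], [0.0, -0.0, -1.0]]
ft_force: [2.9, -0.1, -4.5]
width: 0.274
```

{"method": "jog_arm", "body": {"steps": [{"grip": 0,"travel": [0,0,0.1],"twist": 0},{"grip": 0.4,"travel": [0,0,0.1],"twist": 0},{"grip": 0.7,"travel": [0,0,0.1],"twist": 0},{"grip": 0.7,"travel": [0,0,0.1],"twist": 0},{"grip": 0.7,"travel": [0,0,0.1],"twist": 0},{"grip": 0.7,"travel": [0,0,-1],"twist": 0},{"grip": 0.7,"travel": [0,0,-3],"twist": 0},{"grip": 0.7,"travel": [0,0,-6],"twist": 0},{"grip": 0.7,"travel": [0,0,-9],"twist": 0},{"grip": 0.7,"travel": [0,0,-12],"twist": 0},{"grip": 0.7,"travel": [0,0,-12],"twist": 0}]}}

```text
t: 16.4
position: [0.5395, 0.1845, 0.2973]
tool_rot: [[0.761, 0.649, 0.007], [0.649, -0.761, 0.002], [0.007, 0.003, -1.0]]
ft_force: [0.7, 0.2, -0.3]
width: 0.702
```

```bash
python3 cap.py scene s9; python3 cap.py wrist w9; python3 cap.py top t9; python3 - <<'E'
from h import *
p=load("s9")[0];q=load("s7")[0]
f=lambda a:cv2.resize(a[200:310,280:390][:, :80],(400,550),interpolation=cv2.INTER_CUBIC)
cv2.imwrite("pics/c9.png",np.hstack([f(p),f(q)])[:,:,::-1])
E
```

```text
16.4 [0.5395 0.1845 0.2973] [[0.7606, 0.6492, 0.007], [0.6492, -0.7606, 0.0021], [0.0067, 0.003, -1.0]] [ 0.73  0.23 -0.3 ] [ 10.4  17.8 -40.5  93.1  12.   73.2 -81.7] 0.702
16.45 [0.5389 0.184  0.2945] [[0.7608, 0.649, 0.0048], [0.649, -0.7608, 0.0012], [0.0044, 0.0022, -1.0]] [-0.6   0.71 -0.02] [ 10.4  17.9 -40.4  93.3  12.1  73.  -81.7] 0.703
16.5 [0.5382 0.1835 0.2924] [[0.7609, 0.6489, 0.0021], [0.6489, -0.7609, 0.0004], [0.0019, 0.0011, -1.0]] [ 0.61  0.74 -0.61] [ 10.4  18.  -40.4  93.5  12.1  72.9 -81.8] 0.704
```

View pics/c9.png

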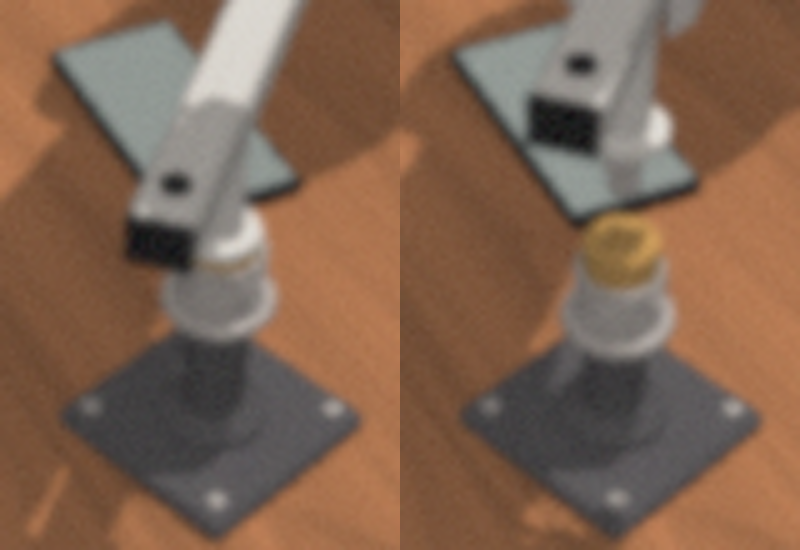

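View pics/s9.png

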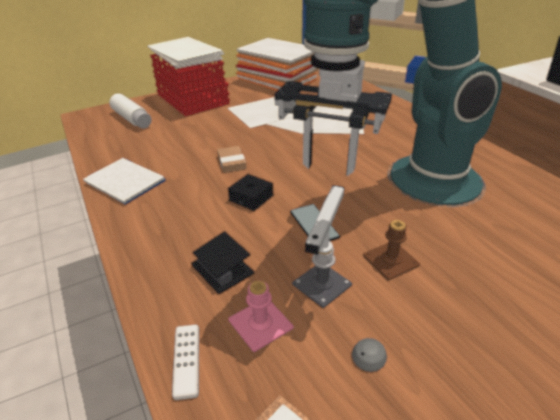

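View pics/w9.png

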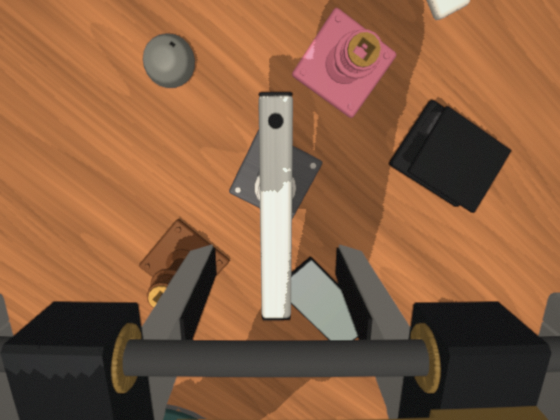

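The lamp stands upright in the post with only a thin brass line showing. The sleeve flange is about 20 px higher in the crop than when it was caught down (300 vs 320). The other objects look unmoved. Last numeric check, then hand in.

```bash
python3 - <<'E'
from h import *
p,d,K,D,T=load("w9")
for uv in ((276,140),(276,170),(276,230),(276,280)):
    o,r=ray(T,K,D,[uv]); z=d[uv[1],uv[0]]; print((o+r[0]*z).round(4))
a=load("top0")[0];b=load("t9")[0]
df=cv2.absdiff(a,b).max(2)
for n,(x0,y0,x1,y1) in dict(punch=(232,122,292,175),phone=(240,230,304,268),mouse=(115,188,146,220),clips=(398,208,448,248),pink=(170,128,218,175),brown=(172,258,220,305)).items(): print(n,(df[y0:y1,x0:x1]>60).mean().round(3))
from station import env,telemetry
print(env.job_done(), telemetry.get_obs()["t"])
E
```

```text
[0.5832 0.223  0.1995]
[0.5658 0.2081 0.2005]
[0.5282 0.176  0.1999]
[0.4943 0.1471 0.2007]
punch 0.0
phone 0.0
mouse 0.72
clips 0.004
pink 0.245
brown 0.769
the job is handed in; nothing more can be done
the job is handed in; nothing more can be done
```

View pics/t9.png

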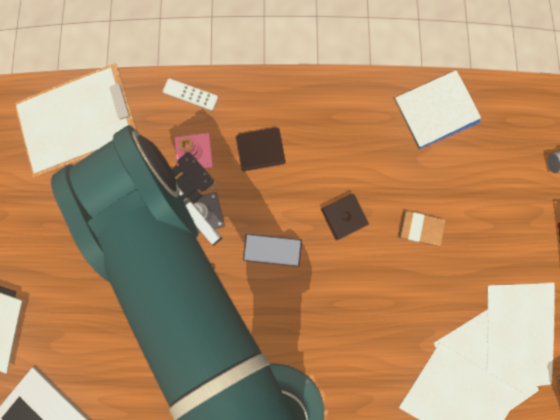

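The light bar is mounted on the dark steel post and released, and the job was handed in after about 16.5 s of the 72 s allowed; it reports no verdict.

**What I did**
- **Sleeve:** I pulled it down to its stop (12.7 mm, about 18 N) and let go. A picture then showed it staying down on its catch.
- **Lamp:** I lifted it out of the charging base and turned it to the socket angle of about 40.5° measured in the wrist picture. The stud dropped in at that angle without resting on the rim.
- **Locking:** I pressed it home until it stopped firmly; the highest reading was about 21 N.

**Last checks**
- **Lock:** A light upward tug (about 4.5 N) rose about 2 mm and then held. The sleeve flange sits visibly higher than when it was caught, with only a thin brass line showing.
- **Seating:** After release the bar is level, with its top at 199.5–200.7 mm. Fully home would be 199 mm, so this fits the expected 1–2 mm rise.
- **Other things:** In the top view the punch, phone and clips carton had not changed. My picture comparison flagged the mouse and the pink and brown look-alike posts. The last top picture shows the arm covering the mouse and the brown post and partly covering the pink one. The scene and wrist views show all three standing as before.

**Disagreements**
- The cameras differed by up to about 2.5 mm on positions. I settled this using the contact readings and the visible finger tips.
- While the sleeve was part-way down, the vertical force read about −6 N, the opposite sign to what I expected. It turned positive at the stop, and I did not find the cause.

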